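Scoop walnuts from the tray into the mixing bowl

ROBOT

A 6-joint arm with a two-finger parallel gripper is mounted at the origin on the work surface. World frame = base frame: x ahead of the robot, y to its left, z up, the work surface at z = 0. Lengths are in m, angles in degrees, forces in N, time in s.
With the tool pointing down it reaches from about 0.275 to 0.825 m from the base axis. Payload 5.2 kg.
Tool frame: the origin (TCP) lies midway between the tips of the shut fingers; the grasp point (between the pads) lies behind it (arm.grasp_offset is the z of the grasp point in the tool frame, in m); z points along the fingers, y is the line along which they close (so a half turn about z gives the same grasp; the last joint's range is limited). The gripper opens to 93 mm and grips with 3 to 60 N. Pads are 15 mm wide; open, the fingers measure 128 mm over their backs; the gripper's body (75 mm by 188 mm) begins 65 mm behind the grasp point.
Start: joints at [-78.656, 14.817, 87.949, -0, 77.235, -11.62], TCP at [0.215, -0.506, 0.219] pointing down, gripper open.
Joint ranges: [-179.93, 179.93], [-52.35, 119.4], [10.71, 147.94], [-69.91, 249.91], [12.55, 155.21], [-178.61, 178.61]. Speed limits (degrees/s): [147.25, 147.25, 180, 180, 180, 180].

INTERFACE

Orientations are given as a 3x3 rotation matrix whose columns are the frame's x, y, z axes.
In Python, from cell import arm, camera gives the robot as it stands.
- The arm moves only by the shell command python3 -m crank 'ROWS' [FORCE]. ROWS is JSON, a list of rows, each a list of 3 entries, a list of its own where there are three numbers: the closure, from 0 (fully open) to 1 (shut), then the shift along the world's x, y, z in mm, then the turn, a rotation vector about the world's x, y, z in degrees. A call has 1 to 5 rows; each row is the pose to reach, as a shift and turn from the pose commanded when the call began; what a row does not reach only later rows make up. A row lasts 1/12 s, in which the tool goes at most 41.7 mm and 7.16 degrees, less where a joint would pass 70% of its speed; a pose out of reach is approached as far as the arm can. A call with a gripper value outside its range is refused whole. The fingers move at their own pace and stop on an object; FORCE is the grip in N (left out, the last holds). Time passes only in rows, so rows that repeat a pose let the fingers close. It gives the time, the measured TCP pose, the force, the opening and the grip force at its end, in the units of the state.
- arm.read_state(): the state, without advancing time (a new reading comes with each control period).
- camera(name): name is "scene" or "top"; returns a dict with "frame" (420x560x3 uint8, red, green, blue), "mtx" (3x3 intrinsics, pixels), "rvec" (rotation vector, rad) and "tvec" (3), from world to camera coordinates, as OpenCV has them. Camera axes: x right, y down, z forward; pixel columns grow to the right and rows downward; lengths in m; the calibration is good to about 2 mm. A picture is of the moment at which its call begins. There is no depth.
- arm.hand_in(): hands the job in; it is judged then, once.
The state is a dict: "time_s": time; "q": joint angles; "qvel": joint speeds; "joint_efforts": joint torques, N m; "eef_pos": TCP position; "tool_rot": TCP orientation; "force": force on the tool from outside, world axes, zero at the start; "ft_torque": the same for the moment, N m; "width": opening from 0.0 (shut) to 1.0 (fully open); "grip_force": force on a finger pad.
Only numpy, scipy, OpenCV 4.12 (cv2) and the standard library are available. Lean on these libraries where they do the work, as an engineer would, in place of code of your own. Each camera call takes 0.05 s, during which the arm holds its last target. There are 200 camera calls.

TASK

Use the steel scoop to lift walnuts out of the white tray and tip at least three of them into the green glass bowl, never touching a walnut with the fingers; more than one scoop is fine, and the others stay in the tray. Spill none, leave the bowl and all other things standing where they are, and finally set the scoop down level on the open counter and let go of it.

Things in the scene. Friction and masses are not known exactly. Their poses are not given: they have to be found in the camera images.
- scoop: Loose steel scoop, 160 g. Origin: centre of the pan's underside; z up, +x to its open front. Pan 104 mm long, widening from 56 at the back to 76 at the lip, floor 2 thick; sides 30 high from x=-52 to +10 mm, 16 high to +26, none over the last 26; back wall 36 high at x=-52. Wooden handle: bar 18 wide (y), 16 thick, 85 long, rising backwards at 50 degrees, from x=-46, z=31 to x=-100, z=96 mm.
- scoop_grip (a point): Point on the middle of the scoop's handle where it is best pinched across its 18 mm width (fingers closing along the scoop's y), 75 mm behind and 66 mm above the scoop's origin. Same axes as the scoop.
- scoop_lip (a point): Middle of the scoop's front lip, on the underside, 52 mm ahead of the scoop's origin. Same axes as the scoop.
- tray: Long white ceramic tray fixed to the counter. Origin: centre of its underside; z up, x along its length. Inner floor 6 mm above the counter, flat over 240 (x) by 92 mm (y). Long sides upright, 6 mm thick; both short ends slope outwards at 45 degrees from x=+-120 mm; all rims 34 mm above the counter (about 305 mm overall). The walnuts start in its +x half.
- bowl: Loose green glass mixing bowl, 800 g, round and open above: mouth 170 mm across, 75 mm high, wall 5 mm. Origin: centre of its underside; z up.
- walnut0: Centre of a loose walnut, a ball 28 mm across weighing about 12 g; all five are alike. Its axes mean nothing.
- walnut1: Centre of a loose walnut, a ball 28 mm across weighing about 12 g; all five are alike. Its axes mean nothing.
- walnut2: Centre of a loose walnut, a ball 28 mm across weighing about 12 g; all five are alike. Its axes mean nothing.
- walnut3: Centre of a loose walnut, a ball 28 mm across weighing about 12 g; all five are alike. Its axes mean nothing.
- walnut4: Centre of a loose walnut, a ball 28 mm across weighing about 12 g; all five are alike. Its axes mean nothing.
- beater_a: Steel mixer beater lying down, loose, 180 mm long, 36 mm high. Origin under the middle of its wire cage; the shaft runs 140 mm towards its -x. Leave it alone.
- beater_b: The second steel beater, like the first. Leave it alone.
- spatula: Bamboo spatula lying along its x, 270 mm long, loose. Leave it alone.
- cup: Round steel measuring cup, loose, 64 mm across and 45 mm high, with a flat handle reaching 115 mm towards its -x. Origin: centre of its underside. Leave it alone.
- vanilla: Upright amber glass bottle, loose, 48 mm across, 120 mm high. Origin: centre of its underside. Leave it alone.
Things that resemble listed ones, but are neither listed nor needed, are in the scene too. Leave any orange or pink look-alike of the walnut4 alone.

How it is judged (in metres and radians):
On the way:
1. at least one walnut is carried in the scoop, the scoop 50 mm or more above the counter (((height (world z) of scoop above 0.05 m and (x of walnut0 in the frame of scoop between -0.052 and 0.052 m and y of walnut0 in the frame of scoop between -0.038 and 0.038 m and z of walnut0 in the frame of scoop between 0.005 and 0.05 m)) or (height (world z) of scoop above 0.05 m and (x of walnut1 in the frame of scoop between -0.052 and 0.052 m and y of walnut1 in the frame of scoop between -0.038 and 0.038 m and z of walnut1 in the frame of scoop between 0.005 and 0.05 m)) or (height (world z) of scoop above 0.05 m and (x of walnut2 in the frame of scoop between -0.052 and 0.052 m and y of walnut2 in the frame of scoop between -0.038 and 0.038 m and z of walnut2 in the frame of scoop between 0.005 and 0.05 m)) or (height (world z) of scoop above 0.05 m and (x of walnut3 in the frame of scoop between -0.052 and 0.052 m and y of walnut3 in the frame of scoop between -0.038 and 0.038 m and z of walnut3 in the frame of scoop between 0.005 and 0.05 m)) or (height (world z) of scoop above 0.05 m and (x of walnut4 in the frame of scoop between -0.052 and 0.052 m and y of walnut4 in the frame of scoop between -0.038 and 0.038 m and z of walnut4 in the frame of scoop between 0.005 and 0.05 m)))), for 0.2 s.
At the end, for the whole second after the job is handed in: At least three walnuts lie in the bowl and every other one in the bowl or the tray; the bowl is upright; the scoop rests released and flat on the counter, outside tray and bowl (underside within 4 mm of the counter, tilted under 0.1 rad) ((((horizontal distance between walnut0 and bowl below 0.075 m and z of walnut0 in the frame of bowl below 0.075 m) and (horizontal distance between walnut1 and bowl below 0.075 m and z of walnut1 in the frame of bowl below 0.075 m) and (horizontal distance between walnut2 and bowl below 0.075 m and z of walnut2 in the frame of bowl below 0.075 m)) or ((horizontal distance between walnut0 and bowl below 0.075 m and z of walnut0 in the frame of bowl below 0.075 m) and (horizontal distance between walnut1 and bowl below 0.075 m and z of walnut1 in the frame of bowl below 0.075 m) and (horizontal distance between walnut3 and bowl below 0.075 m and z of walnut3 in the frame of bowl below 0.075 m)) or ((horizontal distance between walnut0 and bowl below 0.075 m and z of walnut0 in the frame of bowl below 0.075 m) and (horizontal distance between walnut1 and bowl below 0.075 m and z of walnut1 in the frame of bowl below 0.075 m) and (horizontal distance between walnut4 and bowl below 0.075 m and z of walnut4 in the frame of bowl below 0.075 m)) or ((horizontal distance between walnut0 and bowl below 0.075 m and z of walnut0 in the frame of bowl below 0.075 m) and (horizontal distance between walnut2 and bowl below 0.075 m and z of walnut2 in the frame of bowl below 0.075 m) and (horizontal distance between walnut3 and bowl below 0.075 m and z of walnut3 in the frame of bowl below 0.075 m)) or ((horizontal distance between walnut0 and bowl below 0.075 m and z of walnut0 in the frame of bowl below 0.075 m) and (horizontal distance between walnut2 and bowl below 0.075 m and z of walnut2 in the frame of bowl below 0.075 m) and (horizontal distance between walnut4 and bowl below 0.075 m and z of walnut4 in the frame of bowl below 0.075 m)) or ((horizontal distance between walnut0 and bowl below 0.075 m and z of walnut0 in the frame of bowl below 0.075 m) and (horizontal distance between walnut3 and bowl below 0.075 m and z of walnut3 in the frame of bowl below 0.075 m) and (horizontal distance between walnut4 and bowl below 0.075 m and z of walnut4 in the frame of bowl below 0.075 m)) or ((horizontal distance between walnut1 and bowl below 0.075 m and z of walnut1 in the frame of bowl below 0.075 m) and (horizontal distance between walnut2 and bowl below 0.075 m and z of walnut2 in the frame of bowl below 0.075 m) and (horizontal distance between walnut3 and bowl below 0.075 m and z of walnut3 in the frame of bowl below 0.075 m)) or ((horizontal distance between walnut1 and bowl below 0.075 m and z of walnut1 in the frame of bowl below 0.075 m) and (horizontal distance between walnut2 and bowl below 0.075 m and z of walnut2 in the frame of bowl below 0.075 m) and (horizontal distance between walnut4 and bowl below 0.075 m and z of walnut4 in the frame of bowl below 0.075 m)) or ((horizontal distance between walnut1 and bowl below 0.075 m and z of walnut1 in the frame of bowl below 0.075 m) and (horizontal distance between walnut3 and bowl below 0.075 m and z of walnut3 in the frame of bowl below 0.075 m) and (horizontal distance between walnut4 and bowl below 0.075 m and z of walnut4 in the frame of bowl below 0.075 m)) or ((horizontal distance between walnut2 and bowl below 0.075 m and z of walnut2 in the frame of bowl below 0.075 m) and (horizontal distance between walnut3 and bowl below 0.075 m and z of walnut3 in the frame of bowl below 0.075 m) and (horizontal distance between walnut4 and bowl below 0.075 m and z of walnut4 in the frame of bowl below 0.075 m))) and ((horizontal distance between walnut0 and bowl below 0.075 m and z of walnut0 in the frame of bowl below 0.075 m) or (x of walnut0 in the frame of tray between -0.145 and 0.145 m and y of walnut0 in the frame of tray between -0.046 and 0.046 m and height (world z) of walnut0 below 0.055 m)) and ((horizontal distance between walnut1 and bowl below 0.075 m and z of walnut1 in the frame of bowl below 0.075 m) or (x of walnut1 in the frame of tray between -0.145 and 0.145 m and y of walnut1 in the frame of tray between -0.046 and 0.046 m and height (world z) of walnut1 below 0.055 m)) and ((horizontal distance between walnut2 and bowl below 0.075 m and z of walnut2 in the frame of bowl below 0.075 m) or (x of walnut2 in the frame of tray between -0.145 and 0.145 m and y of walnut2 in the frame of tray between -0.046 and 0.046 m and height (world z) of walnut2 below 0.055 m)) and ((horizontal distance between walnut3 and bowl below 0.075 m and z of walnut3 in the frame of bowl below 0.075 m) or (x of walnut3 in the frame of tray between -0.145 and 0.145 m and y of walnut3 in the frame of tray between -0.046 and 0.046 m and height (world z) of walnut3 below 0.055 m)) and ((horizontal distance between walnut4 and bowl below 0.075 m and z of walnut4 in the frame of bowl below 0.075 m) or (x of walnut4 in the frame of tray between -0.145 and 0.145 m and y of walnut4 in the frame of tray between -0.046 and 0.046 m and height (world z) of walnut4 below 0.055 m)) and height (world z) of scoop below 0.004 m and angle between each of scoop, bowl's own z axis and vertical below 0.1 rad and linear speed of scoop below 0.02 m/s); the robot touches nothing.
It fails at once if the fingers touch a walnut (over 0.3 N) (contact force between the fingers and walnut0 above 0.3 N or contact force between the fingers and walnut1 above 0.3 N or contact force between the fingers and walnut2 above 0.3 N or contact force between the fingers and walnut3 above 0.3 N or contact force between the fingers and walnut4 above 0.3 N).
It fails at once if the bowl is tilted over 0.35 rad or shifted more than 40 mm (angle between bowl's own z axis and vertical above 0.35 rad or distance of bowl from where it was at the start of the episode above 0.04 m).
It fails at once if a beater, the spatula, the measuring cup or the bottle is shifted more than 30 mm (distance of any of beater_a, beater_b, spatula, cup, vanilla from where it was at the start of the episode above 0.03 m).
It also fails if it takes over 72 s, if anything falls off the work surface, if the arm or the gripper's body presses on something with over 40 N, if the wrist force passes 120 N, or if a joint passes its speed limit or range.

## Working session

There is one attempt and no reset: what is moved stays moved. The work goes in short steps, Python scripts to look and compute and a shell command to move; the robot and the scene stay as the last step left them, time stands still between calls to the robot, and variables do not carry over. Pictures are saved under pics/ and viewed, at most 10 in all, crops included, and the job is handed in when it is done.

```bash
mkdir -p pics; ls
python3 - <<'E'
from cell import arm,camera
import cv2
for n in("scene","top"):
    c=camera(n); cv2.imwrite(f"pics/{n}0.png",cv2.resize(c["frame"][:,:,::-1],(800,600),interpolation=cv2.INTER_CUBIC))
    R=cv2.Rodrigues(c["rvec"])[0]; print(n,c["mtx"].round(1).tolist(),(-R.T@c["tvec"].ravel()).round(3))
s=arm.read_state(); print(s,arm.grasp_offset)
E
```

```text
pics
scene [[440.0, 0.0, 280.8], [0.0, 440.0, 207.2], [0.0, 0.0, 1.0]] [0.853 0.629 0.874]
top [[379.8, 0.0, 275.0], [0.0, 379.8, 206.3], [0.0, 0.0, 1.0]] [0.396 0.103 0.795]
{'time_s': 0.1, 'q': array([-7.86561581e+01,  1.48557382e+01,  8.80034473e+01, -5.81200839e-04,
        7.72332359e+01, -1.16201732e+01]), 'qvel': array([ 0.13065563, -0.13717625, -0.161981  ,  0.06045932, -0.02263573,
        0.01868906]), 'joint_efforts': array([ 1.48777144e-03, -4.38212442e+01, -2.84642458e+01,  7.19798729e-02,
        3.62436112e-02, -5.19820458e-05]), 'eef_pos': array([ 0.2145021 , -0.50593347,  0.2179042 ]), 'tool_rot': array([[ 9.20749246e-01,  3.90154738e-01, -3.26982303e-04],
       [ 3.90154747e-01, -9.20747945e-01,  1.57959865e-03],
       [ 3.15219613e-04, -1.58198796e-03, -9.99998699e-01]]), 'force': array([0.67449612, 0.6045364 , 0.53392361]), 'ft_torque': array([-0.03801704, -0.00856092, -0.01205515]), 'grip_force': 0.0, 'width': 1.0033208566293175} -0.0188
```

View pics/scene0.png

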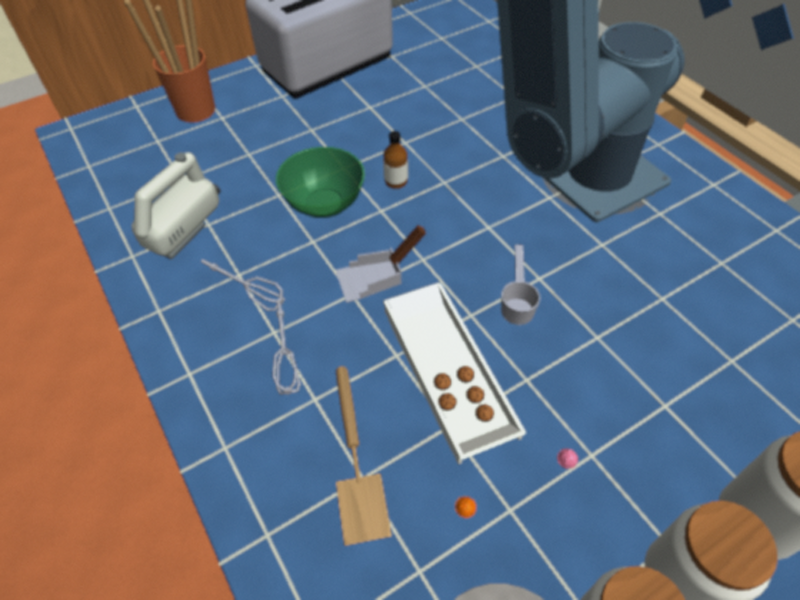

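View pics/top0.png

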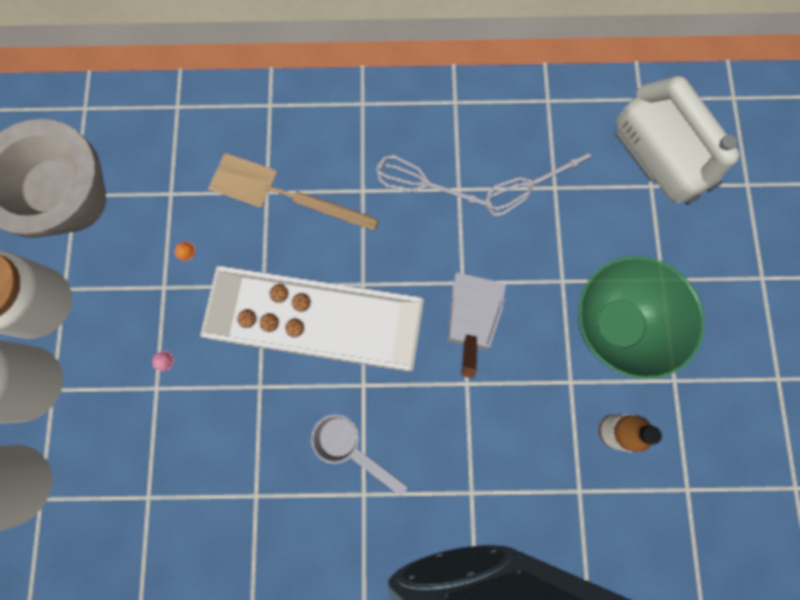

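The top view has the robot at the bottom. The scoop lip corners are at (457,274) and (504,283), and the handle top is at (469,376). The tray rim corners are (217,267), (423,295), (413,369) and (202,336), with five walnuts in the left half and the bowl mouth around (641,317). The scene view shows the same layout: scoop lip at (336,267) and (347,299), handle end at (420,231).

```bash
cat > h.py <<'E'
import numpy as np,cv2
from cell import arm,camera
def P(c):
    R=cv2.Rodrigues(c["rvec"])[0]; return c["mtx"]@np.c_[R,np.ravel(c["tvec"])]
def tri(cs,ct,ps,pt):  # pixel pairs, 560-scale
    X=cv2.triangulatePoints(P(cs),P(ct),np.float64(ps).reshape(-1,2).T,np.float64(pt).reshape(-1,2).T); return (X[:3]/X[3]).T
def plane(c,p,z):
    p=np.float64(p).reshape(-1,2); H=P(c)[:,[0,1,3]].copy(); H[:,2]+=P(c)[:,2]*z
    return cv2.perspectiveTransform(p[None],np.linalg.inv(H))[0]
def crop(c,x0,y0,w,h,k,f): cv2.imwrite(f,cv2.resize(c["frame"][y0:y0+h,x0:x0+w,::-1],None,fx=k,fy=k,interpolation=cv2.INTER_CUBIC))
E
python3 - <<'E'
from h import *
np.set_printoptions(precision=3,suppress=True)
s,t=camera("scene"),camera("top"); k=.7
print("handle top end,lip corners",tri(s,t,np.array([[421,230],[336,268],[347,300]])*k,np.array([[469,377],[457,274],[504,283]])*k))
print("lip z=0",plane(t,np.array([[457,274],[504,283]])*k,.002))
print("nuts",tri(s,t,np.array([[443,382],[466,374],[447,401],[475,394],[484,413]])*k,np.array([[301,302],[294,327],[279,293],[269,322],[247,318]])*k))
print("tray rim",plane(t,np.array([[217,267],[423,295],[413,369],[202,336]])*k,.034))
print("bowl rim c",plane(t,np.array([[641,317],[579,317],[704,317],[641,257],[641,378]])*k,.075))
print("cup,vanilla top",plane(t,np.array([[336,438],[405,490]])*k,.045),plane(t,np.array([[651,436]])*k,.12))
a=np.zeros((600,800,3),np.uint8)
crop(t,305,180,60,90,6.6,"pics/ct.png");crop(s,225,150,80,65,5,"pics/cs.png")
A,B=cv2.imread("pics/ct.png"),cv2.imread("pics/cs.png"); a[:A.shape[0],:A.shape[1]]=A; a[:B.shape[0],400:400+B.shape[1]]=B[:,:400]; cv2.imwrite("pics/c1.png",a)
E
```

```text
handle top end,lip corners [[ 0.436  0.007  0.085]
 [ 0.589  0.006  0.076]
 [ 0.58  -0.06  -0.076]]
lip z=0 [[ 0.594  0.009]
 [ 0.579 -0.061]]
nuts [[0.55  0.241 0.017]
 [0.513 0.25  0.019]
 [0.564 0.273 0.019]
 [0.521 0.286 0.019]
 [0.528 0.319 0.017]]
tray rim [[0.601 0.36 ]
 [0.555 0.062]
 [0.45  0.079]
 [0.501 0.376]]
bowl rim c [[ 0.512 -0.227]
 [ 0.514 -0.144]
 [ 0.511 -0.311]
 [ 0.596 -0.236]
 [ 0.431 -0.218]]
cup,vanilla top [[0.359 0.184]
 [0.292 0.093]] [[ 0.36  -0.203]]
```

View pics/c1.png

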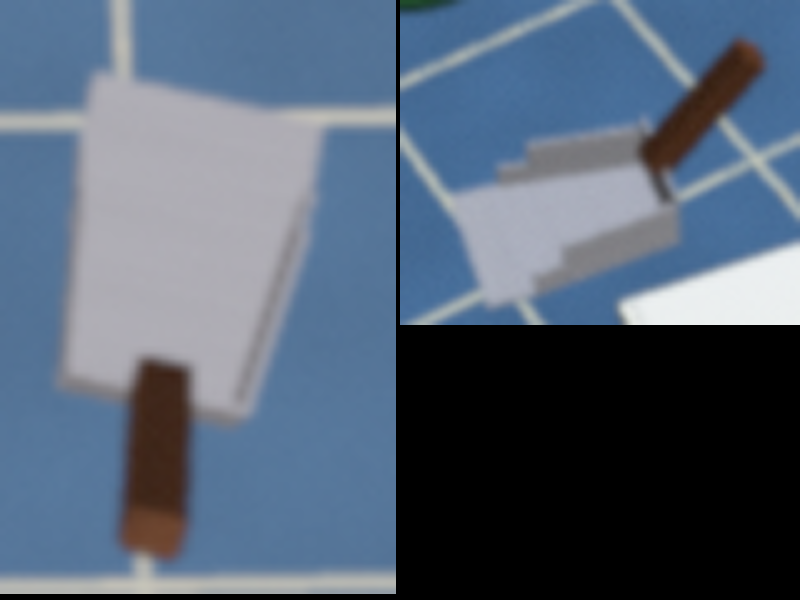

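The crop fixes the scoop lip corners at top px (319.1,191.4) and (354.2,198.6), and at scene px (242.4,210.8) and (236,188.4). My first lip triangulation had the two scene corners swapped, which is why the heights came out wrong. The handle end is at about top (328.2,260.6) and scene (295,161.2).

Run:
```python
from h import *
from scipy.optimize import least_squares
np.set_printoptions(precision=4,suppress=True)
s,t=camera("scene"),camera("top")
ps=np.array([[242.4,210.8],[236,188.4],[295,161.2]]);pt=np.array([[319.1,191.4],[354.2,198.6],[328.2,260.6]])
print(tri(s,t,ps,pt))
M=np.array([[.052,.038,.002],[.052,-.038,.002],[-.1,0,.096]])
def W(v,M=M):
    c,n=np.cos(v[2]),np.sin(v[2]); return M@np.array([[c,-n,0],[n,c,0],[0,0,1]]).T+[v[0],v[1],0]
def f(v):
    w=W(v); r=[]
    for c,p in((s,ps),(t,pt)): r.append(cv2.projectPoints(w,c["rvec"],c["tvec"],c["mtx"],None)[0][:,0]-p)
    return np.ravel(r)
r=least_squares(f,[.53,-.03,0]); v=r.x
print("scoop",v,np.degrees(v[2]),r.fun.round(1)); print("grip",W(v,np.array([[-.075,0,.066]])))
a=np.array([[.601,.36],[.555,.062],[.45,.079],[.501,.376]])
c=a.mean(0); u=a[0]+a[3]-a[1]-a[2]; print("tray",c,np.degrees(np.arctan2(u[1],u[0])),np.linalg.norm(u)/2,np.linalg.norm(a[0]-a[3]))
th=np.arctan2(u[1],u[0]);n=np.array([[.55,.241],[.513,.25],[.564,.273],[.521,.286],[.528,.319]])-c
print(n@np.array([[np.cos(th),-np.sin(th)],[np.sin(th),np.cos(th)]]))
```

```text
[[ 0.5947  0.0106 -0.0004]
 [ 0.5752 -0.0619  0.002 ]
 [ 0.4398  0.01    0.0896]]
scoop [ 0.536  -0.0131 -0.2502] -14.338128370515987 [-0.6 -0.4 -1.6 -0.2  0.2 -1.6 -0.2 -0.5 -0.6  0.3 -1.   0.9]
grip [[0.4633 0.0055 0.066 ]]
tray [0.5268 0.2193] 80.74079805739527 0.30142743737092015 0.10127191120937729
[[ 0.0252 -0.0194]
 [ 0.0281  0.0185]
 [ 0.059  -0.0281]
 [ 0.065   0.0164]
 [ 0.0987  0.0148]]
```

```bash
cat >> h.py <<'E'
from scipy.spatial.transform import Rotation as Ro
D=np.diag([1.,-1,-1])
def goal(p,yaw,tilt,n=1):  # TCP goal, tool tilt (fingers forward +) ; prints shift mm, turn deg
    s=arm.read_state(); R=Ro.from_euler("ZY",[yaw,-tilt],degrees=True).as_matrix()@D
    print("from",s["eef_pos"].round(4),"shift",(1e3*(np.array(p)-s["eef_pos"])).round(1),"turn",Ro.from_matrix(R@s["tool_rot"].T).as_rotvec(degrees=True).round(1))
def scoop(p,yaw,pitch,tilt=25,g=(-.075,0,.066)):  # scoop origin pose (pitch + = lip up), gripped with tilt
    R=Ro.from_euler("ZY",[yaw,-pitch],degrees=True).as_matrix(); t=np.radians(tilt)
    off=np.array(g)+.0188*np.array([np.sin(t),0,-np.cos(t)])
    goal(np.array(p)+R@off,yaw,pitch+tilt)
E
python3 -c "
from h import *
z=np.array([.4095,-.1044,-.906])
goal(np.array([.4633,.0055,.066])+.0188*z-.1*z,-14.3,25)
scoop((.536,-.0131,0),-14.3,0)"
```

```text
from [ 0.2146 -0.5062  0.2184] shift [215.5 520.2 -78.8] turn [  1.9 -25.4 -36.7]
from [ 0.2146 -0.5062  0.2184] shift [ 256.4  509.7 -169.4] turn [  1.9 -25.4 -36.7]
```

```bash
python3 -m crank '[[0,[80,170,30],[1,-12,-18]],[0,[80,170,30],[1,-12,-18]],[0,[120,260,30],[1,-20,-28]],[0,[120,260,30],[1,-20,-28]],[0,[140,330,30],[1.9,-25.4,-36.7]]]' 60
python3 -m crank '[[0,[70,180,-60],[0,-5,-8]],[0,[70,180,-60],[0,-5,-8]],[0,[70,180,-60],[0,-5,-8]],[0,[70,180,-60],[0,-5,-8]],[0,[70,180,-60],[0,-5,-8]]]'
python3 -c "
from h import *
z=np.array([.4095,-.1044,-.906])
goal(np.array([.4633,.0055,.066])+.0188*z-.1*z,-14.3,25)
scoop((.536,-.0131,0),-14.3,0)"
```

```text
time_s: 0.72
eef_pos: [0.3001, -0.3166, 0.2411]
tool_rot: [[0.93, -0.126, 0.344], [-0.109, -0.992, -0.068], [0.35, 0.026, -0.936]]
force: [0.1, -0.1, 0.8]
width: 1.001
grip_force: 0.0
time_s: 1.13
eef_pos: [0.369, -0.1356, 0.1805]
tool_rot: [[0.874, -0.261, 0.409], [-0.232, -0.965, -0.12], [0.427, 0.01, -0.904]]
force: [0.3, -0.1, -0.1]
width: 0.998
grip_force: 0.0
from [ 0.369  -0.1356  0.1805] shift [ 61.1 149.5 -40.9] turn [0.6 0.1 0.8]
from [ 0.369  -0.1356  0.1805] shift [ 102.   139.  -131.5] turn [0.6 0.1 0.8]
```

```bash
python3 -m crank '[[0,[61,149.5,20],[0.6,0.1,0.8]],[0,[61,149.5,20],[0.6,0.1,0.8]],[0,[61,149.5,20],[0.6,0.1,0.8]],[0,[61,149.5,20],[0.6,0.1,0.8]],[0,[61,149.5,-41],[0.6,0.1,0.8]]]'
python3 -m crank '[[0,[0,0,-20],[0,0,0]],[0,[0,0,-40],[0,0,0]],[0,[0,0,-40],[0,0,0]]]'
python3 - <<'E'
from h import *
scoop((.536,-.0131,0),-14.3,0)
s,t=camera("scene"),camera("top")
a=np.zeros((560,800,3),np.uint8)
crop(t,290,170,80,110,5,"pics/ct.png");crop(s,215,130,80,110,5,"pics/cs.png")
A,B=cv2.imread("pics/ct.png"),cv2.imread("pics/cs.png"); a[:550,:400]=A; a[:550,400:]=B; cv2.imwrite("pics/c2.png",a)
E
```

```text
time_s: 1.55
eef_pos: [0.4349, 0.0067, 0.1674]
tool_rot: [[0.872, -0.242, 0.425], [-0.218, -0.97, -0.105], [0.438, -0.001, -0.899]]
force: [2.6, -0.7, 0.1]
width: 0.994
grip_force: 0.0
time_s: 1.8
eef_pos: [0.4244, 0.0062, 0.1153]
tool_rot: [[0.883, -0.244, 0.402], [-0.222, -0.97, -0.101], [0.414, 0.0, -0.91]]
force: [-0.7, 1.0, -0.8]
width: 0.997
grip_force: 0.0
from [0.4244 0.0062 0.1153] shift [ 46.6  -2.7 -66.3] turn [-0.1 -0.5 -0.2]
```

View pics/c2.png

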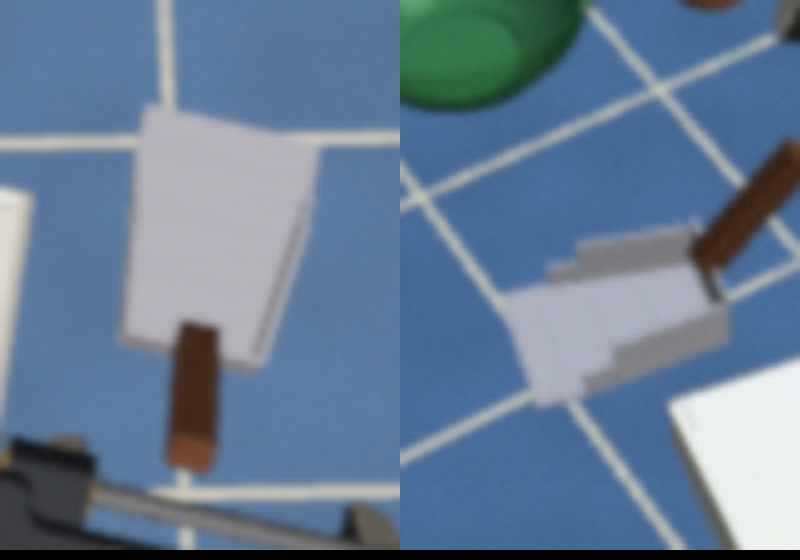

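The open fingers, at crop px (70,450) and (365,525), straddle the handle end at (190,455). The scoop hasn't moved. Next I advance along the tool axis and close.

```bash
python3 -m crank '[[0,[13,0,-27],[0,-0.5,0]],[0,[26,-1.5,-46],[0,-0.5,0]],[0,[46.5,-2.7,-66],[0,-0.5,0]],[0,[46.5,-2.7,-66],[0,-0.5,0]],[0,[46.5,-2.7,-66],[0,-0.5,0]]]'
python3 -c "
from h import *
scoop((.536,-.0131,0),-14.3,0)"
```

```text
time_s: 2.32
eef_pos: [0.4749, 0.0011, 0.0531]
tool_rot: [[0.876, -0.247, 0.415], [-0.224, -0.969, -0.104], [0.428, -0.002, -0.904]]
force: [-1.2, -0.4, 0.9]
width: 0.996
grip_force: 0.0
from [0.4749 0.0011 0.0531] shift [-3.8  2.4 -4.2] turn [-0.   0.4 -0. ]
```

```bash
python3 -m crank '[[0,[-2,1.5,-3],[0,0.4,0]],[0,[-2,1.5,-3],[0,0.4,0]],[0.3,[-2,1.5,-3],[0,0.4,0]],[0.7,[-2,1.5,-3],[0,0.4,0]],[1,[-2,1.5,-3],[0,0.4,0]]]' 60
python3 -m crank '[[1,[0,0,0],[0,0,0]],[1,[0,0,0],[0,0,0]],[1,[0,0,0],[0,0,0]],[1,[0,0,0],[0,0,0]],[1,[0,0,0],[0,0,0]]]'
python3 -c "
from h import *
scoop((.536,-.0131,0),-14.3,0)"
```

```text
time_s: 2.73
eef_pos: [0.4722, 0.0033, 0.0512]
tool_rot: [[0.878, -0.246, 0.412], [-0.223, -0.969, -0.104], [0.425, -0.0, -0.905]]
force: [-0.7, -0.7, -0.1]
width: 0.834
grip_force: 0.0
time_s: 3.15
eef_pos: [0.4719, 0.0034, 0.05]
tool_rot: [[0.879, -0.246, 0.41], [-0.223, -0.969, -0.104], [0.423, -0.0, -0.906]]
force: [0.0, -0.2, -0.7]
width: 0.473
grip_force: 0.0
from [0.4719 0.0034 0.05  ] shift [-0.9  0.1 -1. ] turn [-0.  -0.  -0.1]
```

```bash
python3 -m crank '[[1,[0,0,0],[0,0,0]],[1,[0,0,0],[0,0,0]],[1,[0,0,0],[0,0,0]],[1,[0,0,0],[0,0,0]],[1,[0,0,0],[0,0,0]]]'
python3 -m crank '[[1,[0,0,0],[0,0,0]],[1,[0,0,0],[0,0,0]],[1,[0,0,0],[0,0,0]]]'
python3 -m crank '[[1,[0,0,20],[0,0,0]],[1,[0,0,40],[0,0,0]],[1,[0,0,60],[0,0,0]],[1,[0,0,80],[0,0,0]],[1,[0,0,80],[0,0,0]]]'
python3 - <<'E'
from h import *
print(arm.read_state()["eef_pos"])
s,t=camera("scene"),camera("top")
a=np.zeros((560,800,3),np.uint8)
crop(t,290,160,80,110,5,"pics/ct.png");crop(s,215,100,80,110,5,"pics/cs.png")
A,B=cv2.imread("pics/ct.png"),cv2.imread("pics/cs.png"); a[:550,:400]=A; a[:550,400:]=B; cv2.imwrite("pics/c3.png",a)
E
```

```text
time_s: 3.57
eef_pos: [0.472, 0.0034, 0.0501]
tool_rot: [[0.878, -0.246, 0.41], [-0.223, -0.969, -0.104], [0.423, -0.0, -0.906]]
force: [0.4, -0.0, 0.4]
width: 0.191
grip_force: 59.9
time_s: 3.82
eef_pos: [0.472, 0.0033, 0.0501]
tool_rot: [[0.878, -0.246, 0.41], [-0.223, -0.969, -0.104], [0.423, -0.0, -0.906]]
force: [-0.9, -0.1, -0.4]
width: 0.192
grip_force: 59.9
time_s: 4.23
eef_pos: [0.4743, 0.003, 0.1339]
tool_rot: [[0.876, -0.246, 0.416], [-0.222, -0.969, -0.105], [0.429, -0.0, -0.903]]
force: [1.3, 0.4, -0.9]
width: 0.191
grip_force: 59.9
[0.47432111 0.00296641 0.13385652]
```

View pics/c3.png

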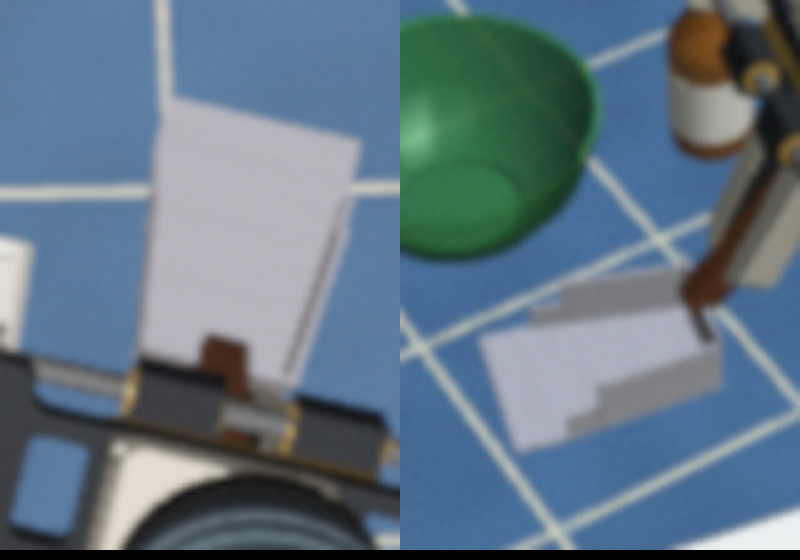

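```bash
sed -i 's/g=(-.075,0,.066)/g=(-.074,0,.0671)/' h.py
python3 - <<'E'
from h import *
s,t=camera("scene"),camera("top")
print(tri(s,t,[[239,190.4],[231.4,168]],[[323.6,179.4],[362,188]]).round(4))
st=arm.read_state(); R=st["tool_rot"]; print(st["eef_pos"], np.degrees(np.arctan2(R[2,0],np.hypot(R[0,0],R[1,0]))))
t25=np.radians(25);Rs=R@D@Ro.from_euler("Y",25,degrees=True).as_matrix()
o=st["eef_pos"]-Rs@(np.array([-.074,0,.0671])+.0188*np.array([np.sin(t25),0,-np.cos(t25)]))
print("pred",o,[(o+Rs@[.052,y,.002]).round(4) for y in(.038,-.038)])
scoop((.5175,.162,.09),80.7,0)
E
```

```text
[[ 0.5972  0.0113  0.0819]
 [ 0.5786 -0.0621  0.0813]]
[0.47075812 0.00360194 0.12851931] 24.847769678196475
pred [ 0.53465692 -0.01260273  0.07828257] [array([0.5944, 0.0114, 0.0801]), array([ 0.5757, -0.0622,  0.0801])]
from [0.4708 0.0036 0.1285] shift [36.1 93.2 11.5] turn [ 0.1 -0.1 94.9]
```

```bash
python3 -m crank '[[1,[3,7,1],[0,0,7]],[1,[6,14,2],[0,0,14]],[1,[9,21,3],[0,0,21]],[1,[12,28,4],[0,0,28]],[1,[15,35,5],[0,0,35]]]'
python3 -m crank '[[1,[3,7,1],[0,0,7]],[1,[6,14,2],[0,0,14]],[1,[9,21,3],[0,0,21]],[1,[12,28,4],[0,0,28]],[1,[15,35,5],[0,0,35]]]'
python3 -m crank '[[1,[2,7,1],[0,0,7]],[1,[4,14,2],[0,0,14]],[1,[6,21,3],[0,0,21]],[1,[6,23,3],[0,0,25]],[1,[6,23,3],[0,0,25]]]'
python3 -c "
from h import *
scoop((.5175,.162,.09),80.7,0)
print(arm.read_state()['q'].round(0))"
```

```text
time_s: 4.85
eef_pos: [0.4854, 0.0386, 0.133]
tool_rot: [[0.878, 0.255, 0.405], [0.231, -0.967, 0.109], [0.419, -0.002, -0.908]]
force: [0.4, 0.2, -1.2]
width: 0.191
grip_force: 59.9
time_s: 5.27
eef_pos: [0.5006, 0.0729, 0.138]
tool_rot: [[0.587, 0.763, 0.269], [0.692, -0.646, 0.322], [0.42, -0.003, -0.907]]
force: [-0.6, 0.5, -1.6]
width: 0.189
grip_force: 59.9
time_s: 5.68
eef_pos: [0.508, 0.0955, 0.1409]
tool_rot: [[0.242, 0.964, 0.109], [0.874, -0.266, 0.406], [0.421, -0.003, -0.907]]
force: [0.2, -0.8, -1.9]
width: 0.189
grip_force: 59.9
from [0.508  0.0955 0.1409] shift [-1.2  1.3 -0.9] turn [ 0.1 -0.2  6.1]
[-20.  13. 107.  28.  65. -18.]
```

```bash
python3 -m crank '[[1,[-1,1,-1],[0,0,6]],[1,[-1,1,-30],[0,0,6]],[1,[-1,1,-60],[0,0,6]],[1,[-1,1,-60],[0,0,6]],[1,[-1,1,-60],[0,0,6]]]'
python3 - <<'E'
from h import *
scoop((.5175,.162,.0065),80.7,0)
s,t=camera("scene"),camera("top")
crop(t,125,170,180,105,4.4,"pics/c4.png")
E
```

```text
time_s: 6.1
eef_pos: [0.5046, 0.0974, 0.0813]
tool_rot: [[0.155, 0.986, 0.065], [0.893, -0.168, 0.417], [0.422, -0.006, -0.907]]
force: [-0.2, -0.2, 0.2]
width: 0.192
grip_force: 59.9
from [0.5046 0.0974 0.0813] shift [  2.2  -0.6 -24.7] turn [-0.  -0.4  0.4]
```

View pics/c4.png

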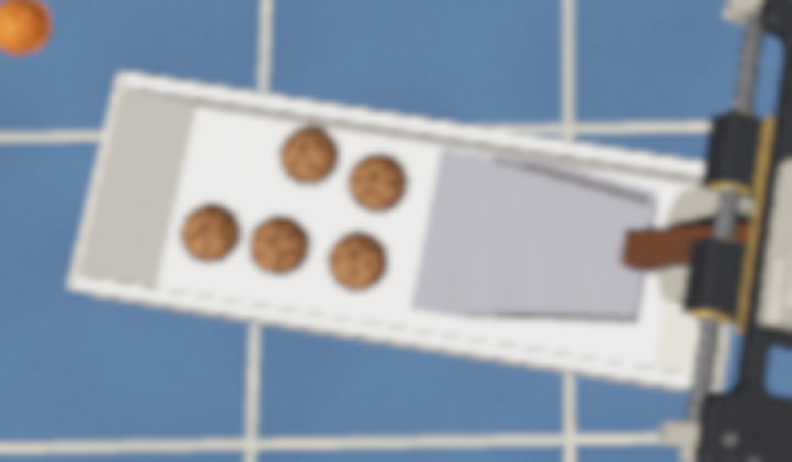

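The scoop is centred in the tray to about 1 mm. Its lip corners, at crop px (440,150) and (415,308), are behind all five walnuts. I'll lower it to the floor and watch the force.

```bash
python3 -m crank '[[1,[1,0,-10],[0,0,0.4]],[1,[2,0,-20],[0,0,0.4]],[1,[2,0,-24],[0,0,0.4]],[1,[2,0,-24],[0,0,0.4]],[1,[2,0,-24],[0,0,0.4]]]'
python3 -c "
from h import *
scoop((.5175,.162,.0065),80.7,0)
scoop((.5175+.161*.12,.162+.987*.12,.0065),80.7,0)"
```

```text
time_s: 6.62
eef_pos: [0.5084, 0.0969, 0.0587]
tool_rot: [[0.145, 0.987, 0.066], [0.895, -0.159, 0.416], [0.422, -0.001, -0.907]]
force: [1.0, 0.3, -0.8]
width: 0.189
grip_force: 59.9
from [0.5084 0.0969 0.0587] shift [-1.6 -0.1 -2.1] turn [ 0.1 -0.1 -0.2]
from [0.5084 0.0969 0.0587] shift [ 17.7 118.4  -2.1] turn [ 0.1 -0.1 -0.2]
```

```bash
python3 -m crank '[[1,[-1,0,-2],[0,0,0]],[1,[1,15,-2],[0,0,0]],[1,[3.5,30,-2],[0,0,0]],[1,[6,45,-2],[0,0,0]],[1,[8.5,60,-2],[0,0,0]]]'
python3 -m crank '[[1,[2.5,15,0],[0,0,0]],[1,[5,30,0],[0,0,0]],[1,[7.5,45,0],[0,0,0]],[1,[9,55,0],[0,0,0]],[1,[9,55,0],[0,0,0]]]'
python3 - <<'E'
from h import *
scoop((.5175+.161*.12,.162+.987*.12,.0065),80.7,0)
crop(camera("top"),115,170,180,105,4.4,"pics/c5.png")
E
```

```text
time_s: 7.03
eef_pos: [0.5174, 0.1573, 0.0571]
tool_rot: [[0.144, 0.987, 0.067], [0.895, -0.159, 0.416], [0.421, 0.0, -0.907]]
force: [-0.5, 0.0, -1.5]
width: 0.186
grip_force: 59.9
time_s: 7.45
eef_pos: [0.5259, 0.2133, 0.0571]
tool_rot: [[0.142, 0.988, 0.066], [0.896, -0.157, 0.416], [0.422, -0.0, -0.907]]
force: [0.0, -0.3, -1.8]
width: 0.189
grip_force: 59.9
from [0.5259 0.2133 0.0571] shift [ 0.2  1.9 -0.5] turn [ 0.1 -0.  -0.3]
```

View pics/c5.png

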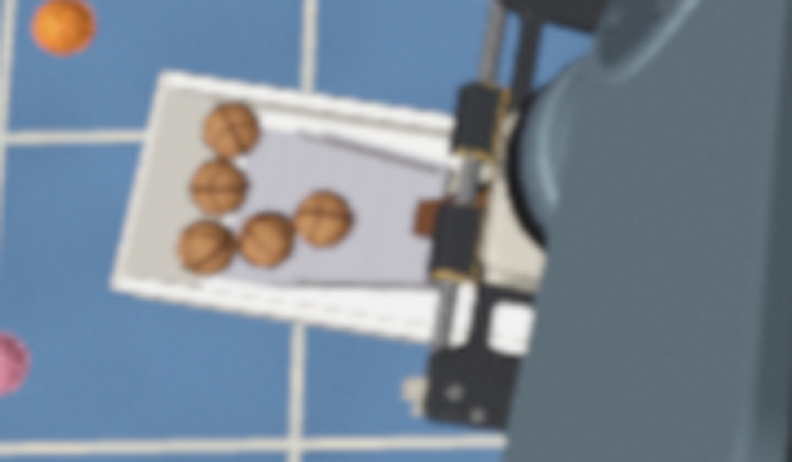

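Two walnuts are already on the pan, at crop px (267,240) and (323,218). The other three are caught between the lip and the end slope. I'll slide the lip up the slope while pitching it, so they roll back onto the pan.

Run:
```python
from h import *
c=np.array([.5268,.2193]);u=np.array([.161,.987])
for x,z,p in((.119,.0065,0),(.126,.0145,4),(.134,.0225,8),(.142,.0305,11),(.144,.042,16),(.144,.08,24),(.144,.13,24)):
    l=np.r_[c+u*x,z]; o=l-Ro.from_euler("ZY",[80.7,-p],degrees=True).as_matrix()@[.052,0,0]
    scoop(o,80.7,p)
```

```text
from [0.5259 0.2124 0.0569] shift [ 1.   7.8 -0.4] turn [ 0.1 -0.  -0.3]
from [0.5259 0.2124 0.0569] shift [ 1.6 11.6 -0.7] turn [ 4.  -0.7 -0.3]
from [0.5259 0.2124 0.0569] shift [ 2.5 16.9 -1.3] turn [ 8.  -1.3 -0.3]
from [0.5259 0.2124 0.0569] shift [ 3.5 23.3  0.2] turn [11.  -1.8 -0.3]
from [0.5259 0.2124 0.0569] shift [ 3.5 23.4  0.6] turn [15.9 -2.6 -0.3]
from [0.5259 0.2124 0.0569] shift [ 3.4 22.5 20.8] turn [23.8 -3.8 -0.3]
from [0.5259 0.2124 0.0569] shift [ 3.4 22.5 70.8] turn [23.8 -3.8 -0.3]
```

```bash
python3 -m crank '[[1,[0.5,4,-0.2],[0,0,0]],[1,[1,7,-0.3],[1,0,0]],[1,[1.6,11,-0.5],[4,-0.7,0]],[1,[1.6,11,-0.5],[4,-0.7,0]],[1,[1.6,11,-0.5],[4,-0.7,0]]]'
python3 -m crank '[[1,[0.5,3,0],[2,-0.3,0]],[1,[0.9,5,-0.3],[4,-0.7,0]],[1,[0.9,5,-0.3],[4,-0.7,0]],[1,[0.9,5,-0.3],[4,-0.7,0]],[1,[0.9,5,-0.3],[4,-0.7,0]]]'
python3 -m crank '[[1,[0.5,3,0.7],[1.5,-0.2,0]],[1,[1,6,1.5],[3,-0.5,0]],[1,[1,6,1.5],[3,-0.5,0]],[1,[1,6,1.5],[5,-0.7,0]],[1,[1,6,1.5],[7,-1,0]]]'
python3 - <<'E'
from h import *
crop(camera("top"),115,170,180,105,4.4,"pics/c6.png")
scoop((0,0,0),80.7,16)
E
```

```text
time_s: 7.92
eef_pos: [0.5276, 0.2217, 0.0559]
tool_rot: [[0.141, 0.987, 0.077], [0.864, -0.161, 0.478], [0.484, -0.001, -0.875]]
force: [0.9, 0.6, -2.1]
width: 0.191
grip_force: 59.9
time_s: 8.33
eef_pos: [0.5289, 0.2274, 0.0562]
tool_rot: [[0.133, 0.987, 0.088], [0.829, -0.159, 0.537], [0.544, 0.002, -0.839]]
force: [-0.5, -0.1, -2.1]
width: 0.191
grip_force: 59.9
time_s: 8.75
eef_pos: [0.53, 0.2341, 0.0582]
tool_rot: [[0.12, 0.987, 0.102], [0.756, -0.158, 0.636], [0.644, 0.001, -0.765]]
force: [-0.4, -0.1, -2.4]
width: 0.189
grip_force: 59.9
from [0.5297 0.2334 0.0573] shift [-542.2 -309.7  -27.4] turn [ 0.8 -0.2 -0.2]
```

View pics/c6.png

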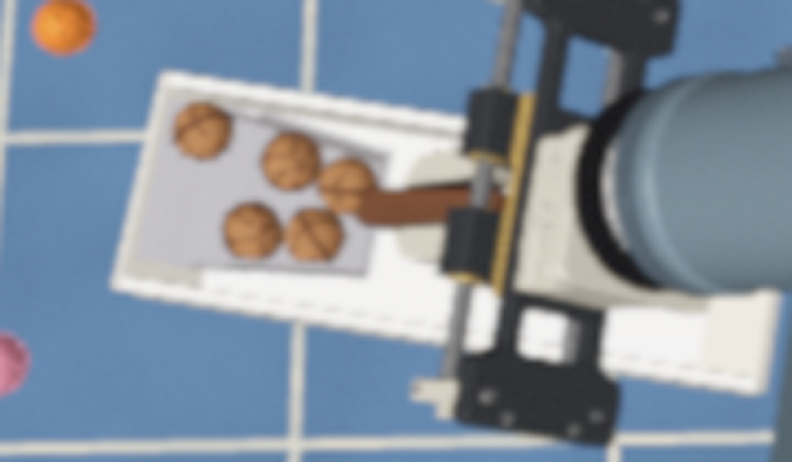

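Four walnuts are seated at the back of the pan. The fifth is near the front corner at (203,130). While still over the tray I'll pitch further and roll the scoop a little inward, then locate the walnuts numerically.

```bash
python3 -m crank '[[1,[0,0,3],[0,-5,0]],[1,[0,0,5],[-0.9,-5.5,0]],[1,[0,0,8],[0,-5.5,0]],[1,[0,0,11],[2,-5.5,0]],[1,[0,0,14],[4,-5.5,0]]]'
python3 -m crank '[[1,[0,0,3],[2,0,0]],[1,[0,0,6],[4,0,0]],[1,[0,0,6],[4,0,0]],[1,[0,0,6],[4,0,0]],[1,[0,0,6],[4,0,0]]]'
cat >> h.py <<'E'
def nuts(c):  # circles in the top view -> 560-scale px
    k=4; f=c["frame"]; h=cv2.cvtColor(f,cv2.COLOR_RGB2HSV); m=cv2.inRange(h,(5,90,60),(20,220,220))
    g=cv2.resize(m,None,fx=k,fy=k,interpolation=cv2.INTER_CUBIC); g=cv2.GaussianBlur(g,(9,9),2)
    q=cv2.HoughCircles(g,cv2.HOUGH_GRADIENT,1,35,param1=100,param2=12,minRadius=20,maxRadius=36)
    return [] if q is None else (q[0]/k).round(1)
E
python3 - <<'E'
from h import *
t=camera("top"); print(nuts(t)); s=arm.read_state(); R=s["tool_rot"]
Rs=R@D@Ro.from_euler("Y",25,degrees=True).as_matrix(); t25=np.radians(25)
o=s["eef_pos"]-Rs@(np.array([-.074,0,.0671])+.0188*np.array([np.sin(t25),0,-np.cos(t25)])); print(o,Rs.round(2))
# intersect nut rays with the pan plane z_s=.016
M=np.c_[Rs[:,:2],o+Rs[:,2]*.016]; H=np.linalg.inv(P(t)@np.r_[M,[[0,0,1]]])
n=nuts(t); print(cv2.perspectiveTransform(np.float64(n[:,:2])[None],H)[0].round(3))
E
```

```text
time_s: 9.22
eef_pos: [0.5301, 0.2343, 0.0728]
tool_rot: [[0.056, 0.984, 0.172], [0.708, -0.161, 0.688], [0.704, 0.083, -0.705]]
force: [0.3, 0.1, -1.6]
width: 0.19
grip_force: 59.9
time_s: 9.63
eef_pos: [0.53, 0.2338, 0.0778]
tool_rot: [[0.057, 0.983, 0.172], [0.658, -0.167, 0.734], [0.751, 0.071, -0.657]]
force: [-0.5, -0.3, -2.0]
width: 0.19
grip_force: 59.9
[[175.9 206.9   6.8]
 [128.9 175.9   6.2]
 [171.6 219.1   6.9]
 [186.4 220.4   6. ]
 [161.4 210.4   7.3]
 [189.4 207.4   6.9]
 [209.4 144.1   7.1]]
[0.54466127 0.31322009 0.05876121] [[ 0.12 -0.98 -0.13]
 [ 0.91  0.17 -0.39]
 [ 0.4  -0.07  0.91]]
[[-0.007 -0.009]
 [ 0.088 -0.05 ]
 [-0.004  0.016]
 [-0.032  0.013]
 [ 0.018  0.003]
 [-0.033 -0.013]
 [-0.049 -0.148]]
```

All five walnuts sit in the pan, with x from -33 to +18 mm and |y| at most 16 mm in the scoop frame. Next I lift and plan the carry to the bowl.

```bash
python3 -m crank '[[1,[0,-1,10],[0,1,0]],[1,[0,-3,30],[0,2,0]],[1,[0,-5,55],[0,3,0]],[1,[0,-8,80],[0,4,0]],[1,[0,-10,90],[0,5,0]]]'
cat >> h.py <<'E'
def lip(y,z,p,x=.512,yaw=80.7):
    l=np.array([x,y,z]); scoop(l-Ro.from_euler("ZY",[yaw,-p],degrees=True).as_matrix()@[.052,0,0],yaw,p)
E
python3 -c "
from h import *
lip(-.25,.17,24)
print(arm.read_state()['q'].round(0))"
```

```text
time_s: 10.1
eef_pos: [0.5304, 0.2239, 0.1708]
tool_rot: [[0.12, 0.986, 0.116], [0.658, -0.167, 0.734], [0.743, -0.012, -0.669]]
force: [0.7, 0.6, -1.1]
width: 0.189
grip_force: 59.9
from [0.5304 0.2239 0.1708] shift [ -39.1 -600.5   -3.1] turn [ 0.9 -0.8  0.3]
[-18.  19. 108.  51.  72. -34.]
```

```bash
python3 -m crank '[[1,[0,-8,0],[0,0,0]],[1,[-1,-24,0],[0,0,0]],[1,[-3,-46,0],[0,0,0]],[1,[-5,-70,0],[0,0,0]],[1,[-6,-95,0],[0,0,0]]]'
python3 -m crank '[[1,[-2,-25,0],[0,0,0]],[1,[-3,-50,0],[0,0,0]],[1,[-5,-75,0],[0,0,0]],[1,[-7,-100,0],[0,0,0]],[1,[-8,-125,0],[0,0,0]]]'
python3 -m crank '[[1,[-2,-25,0],[0,0,0]],[1,[-3,-50,0],[0,0,0]],[1,[-5,-75,0],[0,0,0]],[1,[-7,-100,0],[0,0,0]],[1,[-8,-125,0],[0,0,0]]]'
python3 -c "
from h import *
lip(-.25,.17,24)
print(arm.read_state()['q'].round(0))"
```

```text
time_s: 10.52
eef_pos: [0.5224, 0.1283, 0.1667]
tool_rot: [[0.122, 0.986, 0.113], [0.657, -0.166, 0.735], [0.743, -0.016, -0.669]]
force: [0.1, 0.3, -2.0]
width: 0.186
grip_force: 59.9
time_s: 10.93
eef_pos: [0.5148, 0.0027, 0.1666]
tool_rot: [[0.123, 0.986, 0.114], [0.657, -0.167, 0.735], [0.744, -0.016, -0.668]]
force: [0.3, 0.3, -1.3]
width: 0.19
grip_force: 59.9
time_s: 11.35
eef_pos: [0.5069, -0.1223, 0.1666]
tool_rot: [[0.123, 0.986, 0.114], [0.657, -0.167, 0.735], [0.744, -0.016, -0.668]]
force: [-0.2, 0.1, -1.7]
width: 0.191
grip_force: 59.9
from [ 0.5069 -0.1223  0.1666] shift [ -15.6 -254.2    1.2] turn [ 0.8 -1.   0.3]
[-51.  30.  92.  34.  94. -49.]
```

```bash
python3 -m crank '[[1,[-1,-25,1],[0,0,0]],[1,[-3,-50,1],[0,0,0]],[1,[-5,-75,1],[0,0,0]],[1,[-6,-100,1],[0,0,0]],[1,[-8,-125,1],[0.8,-1,0]]]'
python3 -m crank '[[1,[-2,-25,0],[0,0,0]],[1,[-3,-50,0],[0,0,0]],[1,[-5,-75,0],[0,0,0]],[1,[-6,-97,0],[0,0,0]],[1,[-7,-115,0],[0,0,0]]]'
python3 -m crank '[[1,[-1,-10,0],[0,0,0]],[1,[-1,-14,0],[0,0,0]],[1,[-1,-14,0],[0,0,0]]]'
python3 -c "
from h import *
for a in ((.17,24),(.13,6),(.1,-2),(.09,-10),(.085,-20),(.08,-30),(.07,-40),(.07,-55)): lip(-.25,*a)
print(arm.read_state()['q'].round(0))"
```

```text
time_s: 11.77
eef_pos: [0.4996, -0.2471, 0.1679]
tool_rot: [[0.109, 0.986, 0.126], [0.647, -0.166, 0.744], [0.755, 0.0, -0.656]]
force: [0.5, -1.4, -2.6]
width: 0.189
grip_force: 59.9
time_s: 12.18
eef_pos: [0.492, -0.3629, 0.1669]
tool_rot: [[0.11, 0.986, 0.127], [0.646, -0.168, 0.745], [0.755, -0.0, -0.655]]
force: [0.3, -0.3, -2.8]
width: 0.196
grip_force: 59.9
time_s: 12.43
eef_pos: [0.4912, -0.3759, 0.1671]
tool_rot: [[0.111, 0.986, 0.127], [0.646, -0.168, 0.745], [0.756, -0.001, -0.655]]
force: [-0.1, -0.1, -1.4]
width: 0.188
grip_force: 59.9
from [ 0.4912 -0.3759  0.1671] shift [ 0.  -0.6  0.6] turn [-0.1 -0.   0.4]
from [ 0.4912 -0.3759  0.1671] shift [0.9 4.9 0.3] turn [-17.8   3.    0.4]
from [ 0.4912 -0.3759  0.1671] shift [  2.   11.2 -13. ] turn [-25.7   4.3   0.4]
from [ 0.4912 -0.3759  0.1671] shift [ 3.4 19.7 -7.3] turn [-33.6   5.6   0.4]
from [ 0.4912 -0.3759  0.1671] shift [ 5.6 33.3  5.3] turn [-43.5   7.2   0.4]
from [ 0.4912 -0.3759  0.1671] shift [ 8.3 49.7 15.2] turn [-53.3   8.9   0.4]
from [ 0.4912 -0.3759  0.1671] shift [11.3 68.4 17.1] turn [-63.2  10.5   0.4]
from [ 0.4912 -0.3759  0.1671] shift [16.4 99.5 28.3] turn [-78.   13.    0.3]
[-64.  47.  60.  29. 113. -52.]
```

```bash
python3 -m crank '[[1,[0.3,1.5,0.1],[-6,1,0]],[1,[0.6,3,0.2],[-12,2,0]],[1,[0.9,4.9,0.3],[-17.8,3,0]],[1,[0.9,4.9,0.3],[-17.8,3,0]]]'
python3 -m crank '[[1,[0.5,3,-6],[-4,0.6,0]],[1,[1.1,6.3,-13.3],[-7.9,1.3,0]],[1,[2.5,14.8,-7.6],[-15,2.5,0]],[1,[3.6,21,-2],[-20.7,3.4,0]],[1,[4.7,28.4,5],[-25.7,4.2,0]]]'
python3 -m crank '[[1,[1.4,8,5],[-5,0.8,0]],[1,[2.7,16.4,9.9],[-9.8,1.6,0]],[1,[4.2,26,11],[-15,2.5,0]],[1,[5.7,35,11.8],[-19.7,3.3,0]],[1,[7.7,46,16],[-26,4.3,0]]]'
python3 -m crank '[[1,[1.6,10,4],[-4.2,0.7,0]],[1,[3.1,20,7],[-8.5,1.5,0]],[1,[3.1,20,7],[-8.5,1.5,0]],[1,[3.1,20,7],[-8.5,1.5,0]],[1,[3.1,20,7],[-8.5,1.5,0]]]'
python3 - <<'E'
from h import *
print(arm.read_state()["q"].round(0))
lip(-.25,.07,-55)
s,t=camera("scene"),camera("top"); print(nuts(t))
a=np.zeros((420,800,3),np.uint8)
crop(t,370,160,130,140,3,"pics/ct.png");crop(s,165,70,130,140,3,"pics/cs.png")
a[:,:390]=cv2.imread("pics/ct.png"); a[:,400:790]=cv2.imread("pics/cs.png"); cv2.imwrite("pics/c7.png",a)
E
```

```text
time_s: 12.77
eef_pos: [0.4943, -0.3671, 0.1723]
tool_rot: [[0.137, 0.987, 0.086], [0.849, -0.162, 0.502], [0.509, 0.004, -0.86]]
force: [-0.6, 0.4, -0.7]
width: 0.192
grip_force: 59.9
time_s: 13.18
eef_pos: [0.4967, -0.3404, 0.1733]
tool_rot: [[0.165, 0.986, 0.016], [0.983, -0.166, 0.084], [0.085, 0.002, -0.996]]
force: [-0.1, 0.4, -2.6]
width: 0.191
grip_force: 59.9
time_s: 13.6
eef_pos: [0.5039, -0.2953, 0.1894]
tool_rot: [[0.156, 0.986, -0.059], [0.917, -0.166, -0.362], [-0.366, 0.003, -0.93]]
force: [0.3, -1.0, -2.6]
width: 0.191
grip_force: 59.9
time_s: 14.02
eef_pos: [0.5076, -0.2758, 0.1961]
tool_rot: [[0.143, 0.986, -0.082], [0.855, -0.164, -0.492], [-0.499, 0.0, -0.867]]
force: [0.3, -0.1, -0.9]
width: 0.192
grip_force: 59.9
[-22.  18.  94. -33.  65.   1.]
from [ 0.5076 -0.2758  0.1961] shift [ 0.1 -0.6 -0.7] turn [-0.1  0.   0.2]
[[129.4 175.4   6.4]
 [161.1 129.4   6.6]
 [165.4 120.6   8.6]
 [172.4 130.9   5.2]]
```

View pics/c7.png

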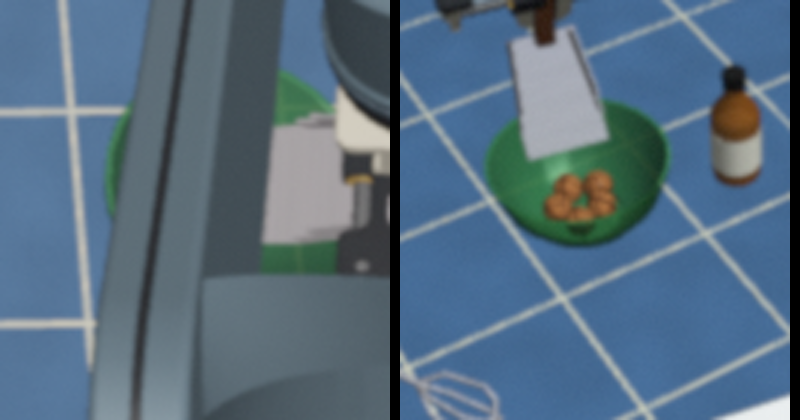

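All five walnuts lie in the bowl, around crop px (580,200), and the pan is empty. Now I raise and level the scoop and set it back on the open counter between bowl and tray.

```bash
python3 -m crank '[[1,[0,0,30],[0,0,0]],[1,[0,0,60],[0,0,0]],[1,[0,10,90],[7,-1.1,0]],[1,[0,20,100],[14,-2.3,0]],[1,[0,30,100],[20.7,-3.4,0]]]'
python3 -m crank '[[1,[0,10,0],[6.9,-1.1,0]],[1,[0,20,0],[13.8,-2.3,0]],[1,[0,30,0],[20.7,-3.4,0]],[1,[0,40,0],[27.6,-4.6,0]],[1,[0,50,0],[33.5,-5.6,0]]]'
python3 -m crank '[[1,[0,20,-10],[0,0,-7]],[1,[0,40,-20],[0,0,-14]],[1,[0,60,-30],[0,0,-21]],[1,[0,80,-40],[0,0,-28]],[1,[0,100,-50],[0,0,-35]]]'
python3 -c "
from h import *
scoop((.53,-.015,.1),-14.3,0)
print(arm.read_state()['q'].round(0))"
```

```text
time_s: 14.53
eef_pos: [0.5101, -0.2472, 0.3028]
tool_rot: [[0.164, 0.986, -0.014], [0.974, -0.164, -0.155], [-0.155, 0.012, -0.988]]
force: [0.1, -0.2, -3.2]
width: 0.192
grip_force: 59.9
time_s: 14.95
eef_pos: [0.5079, -0.1986, 0.2982]
tool_rot: [[0.151, 0.986, 0.077], [0.893, -0.169, 0.418], [0.425, 0.005, -0.905]]
force: [0.7, 0.3, -1.3]
width: 0.184
grip_force: 59.9
time_s: 15.37
eef_pos: [0.5077, -0.0976, 0.2466]
tool_rot: [[0.642, 0.706, 0.3], [0.641, -0.708, 0.296], [0.421, 0.002, -0.907]]
force: [1.4, 0.8, -2.1]
width: 0.19
grip_force: 59.9
from [ 0.5077 -0.0976  0.2466] shift [-41.7  98.9 -96.5] turn [  0.1  -0.  -59.2]
[-42.   4. 102.  26.  74.  -4.]
```

```bash
python3 -m crank '[[1,[-5,12,-5],[0,0,-7]],[1,[-10,24,-10],[0,0,-14]],[1,[-15,36,-20],[0,0,-21]],[1,[-20,48,-30],[0,0,-28]],[1,[-25,60,-40],[0,0,-35]]]'
python3 -m crank '[[1,[-5,12,-14],[0,0,-7]],[1,[-10,24,-28],[0,0,-14]],[1,[-16,39,-42],[0,0,-21]],[1,[-16.7,39,-56],[0,0,-24.2]],[1,[-16.7,39,-56],[0,0,-24.2]]]'
python3 -m crank '[[1,[0,0,-20],[0,0,0]],[1,[0,0,-40],[0,0,0]],[1,[0,0,-60],[0,0,0]],[1,[0,0,-70],[0,0,0]],[1,[0,0,-80],[0,0,0]]]'
python3 -m crank '[[1,[0,0,0],[0,0,0]],[1,[0,0,0],[0,0,0]]]'
python3 -c "
from h import *
scoop((.53,-.015,.001),-14.3,0)"
```

```text
time_s: 15.78
eef_pos: [0.4827, -0.0376, 0.2074]
tool_rot: [[0.892, 0.177, 0.416], [0.161, -0.984, 0.073], [0.422, 0.002, -0.907]]
force: [-0.5, 0.3, -0.7]
width: 0.19
grip_force: 59.9
time_s: 16.2
eef_pos: [0.4656, 0.0022, 0.1504]
tool_rot: [[0.881, -0.239, 0.407], [-0.216, -0.971, -0.101], [0.42, 0.001, -0.908]]
force: [0.2, -0.4, -2.3]
width: 0.19
grip_force: 59.9
time_s: 16.62
eef_pos: [0.4662, 0.0013, 0.0703]
tool_rot: [[0.882, -0.236, 0.407], [-0.214, -0.972, -0.1], [0.419, 0.002, -0.908]]
force: [-0.7, -0.0, -0.8]
width: 0.192
grip_force: 59.9
time_s: 16.78
eef_pos: [0.4664, 0.0015, 0.071]
tool_rot: [[0.882, -0.236, 0.407], [-0.213, -0.972, -0.1], [0.419, 0.002, -0.908]]
force: [0.9, 0.2, -1.4]
width: 0.191
grip_force: 59.9
from [0.4664 0.0015 0.071 ] shift [ -0.4  -0.2 -20. ] turn [ 0.  -0.2 -0.7]
```

Now I lower gently to contact, checking the force before I release.

```bash
python3 -m crank '[[1,[0,0,-6],[0,-0.2,0]],[1,[0,0,-12],[0,-0.2,0]],[1,[0,0,-17],[0,-0.2,0]],[1,[0,0,-19],[0,-0.2,0]],[1,[0,0,-20],[0,-0.2,0]]]'
python3 -m crank '[[1,[0,0,-0.5],[0,0,0]],[1,[0,0,-0.5],[0,0,0]],[1,[0,0,-0.5],[0,0,0]]]'
python3 -c "
from h import *
scoop((.53,-.015,0),-14.3,0)"
```

```text
time_s: 17.2
eef_pos: [0.4664, 0.0025, 0.051]
tool_rot: [[0.881, -0.234, 0.411], [-0.212, -0.972, -0.1], [0.423, 0.001, -0.906]]
force: [-0.2, -1.1, -0.9]
width: 0.192
grip_force: 59.9
time_s: 17.45
eef_pos: [0.4667, 0.0027, 0.0509]
tool_rot: [[0.881, -0.233, 0.412], [-0.211, -0.972, -0.1], [0.424, 0.001, -0.906]]
force: [0.7, -0.5, -1.9]
width: 0.193
grip_force: 59.9
from [0.4667 0.0027 0.0509] shift [-0.7 -1.4 -0.9] turn [ 0.1  0.1 -0.8]
```

```bash
python3 -m crank '[[1,[0,0,-0.7],[0,0,0]],[1,[0,0,-1.2],[0,0,0]],[1,[0,0,-1.2],[0,0,0]],[1,[0,0,-1.2],[0,0,0]]]'
python3 -m crank '[[0.9,[0,0,0],[0,0,0]],[0.7,[0,0,0],[0,0,0]],[0.5,[0,0,0],[0,0,0]],[0.3,[0,0,0],[0,0,0]],[0,[0,0,0],[0,0,0]]]' 10
python3 -m crank '[[0,[0,0,0],[0,0,0]],[0,[0,0,0],[0,0,0]],[0,[0,0,0],[0,0,0]],[0,[0,0,0],[0,0,0]],[0,[0,0,0],[0,0,0]]]'
python3 -m crank '[[0,[0,0,0],[0,0,0]],[0,[0,0,0],[0,0,0]],[0,[0,0,0],[0,0,0]],[0,[0,0,0],[0,0,0]],[0,[0,0,0],[0,0,0]]]'
```

```text
time_s: 17.78
eef_pos: [0.4668, 0.0027, 0.05]
tool_rot: [[0.88, -0.233, 0.413], [-0.211, -0.972, -0.1], [0.425, 0.001, -0.905]]
force: [-3.2, 1.2, 5.5]
width: 0.189
grip_force: 59.9
time_s: 18.2
eef_pos: [0.4667, 0.0026, 0.0495]
tool_rot: [[0.881, -0.234, 0.412], [-0.211, -0.972, -0.1], [0.424, 0.001, -0.906]]
force: [0.5, -0.5, 0.5]
width: 0.432
grip_force: 0.0
time_s: 18.62
eef_pos: [0.4666, 0.0027, 0.0495]
tool_rot: [[0.881, -0.234, 0.412], [-0.211, -0.972, -0.1], [0.424, 0.001, -0.906]]
force: [0.1, 0.5, 0.2]
width: 0.789
grip_force: 0.0
time_s: 19.03
eef_pos: [0.4666, 0.0027, 0.0495]
tool_rot: [[0.881, -0.233, 0.412], [-0.211, -0.972, -0.1], [0.424, 0.001, -0.906]]
force: [-0.1, 0.1, -1.0]
width: 0.996
grip_force: 0.0
```

```bash
python3 -m crank '[[0,[-8,2,18],[0,0,0]],[0,[-20,5,44],[0,0,0]],[0,[-33,8,72],[0,0,0]],[0,[-47,11,104],[0,0,0]],[0,[-60,13,135],[0,0,0]]]'
python3 -m crank '[[0,[-40,0,40],[0,0,0]],[0,[-40,0,80],[0,0,0]],[0,[-40,0,100],[0,0,0]],[0,[-40,0,100],[0,0,0]],[0,[-40,0,100],[0,0,0]]]'
python3 -m crank '[[0,[0,0,0],[0,0,0]],[0,[0,0,0],[0,0,0]],[0,[0,0,0],[0,0,0]],[0,[0,0,0],[0,0,0]]]'
python3 - <<'E'
from h import *
cv2.imwrite("pics/s9.png",cv2.resize(camera("scene")["frame"][:,:,::-1],(800,600),interpolation=cv2.INTER_CUBIC))
E
```

```text
time_s: 19.45
eef_pos: [0.4051, 0.0161, 0.1855]
tool_rot: [[0.881, -0.233, 0.411], [-0.211, -0.972, -0.099], [0.423, 0.001, -0.906]]
force: [0.4, 0.5, -0.1]
width: 0.998
grip_force: 0.0
time_s: 19.87
eef_pos: [0.3674, 0.0153, 0.2868]
tool_rot: [[0.879, -0.234, 0.416], [-0.211, -0.972, -0.101], [0.428, 0.001, -0.904]]
force: [0.1, -0.6, 0.2]
width: 0.999
grip_force: 0.0
time_s: 20.2
eef_pos: [0.3661, 0.0158, 0.283]
tool_rot: [[0.882, -0.233, 0.409], [-0.211, -0.972, -0.099], [0.421, 0.001, -0.907]]
force: [-0.8, -0.2, -0.3]
width: 1.002
grip_force: 0.0
```

View pics/s9.png

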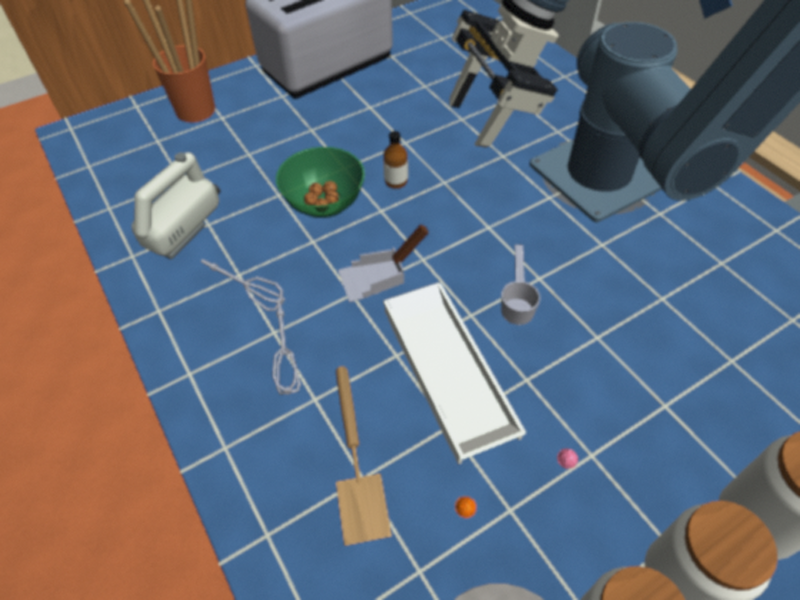

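The walnuts are in the bowl at (322,193). The scoop stands level and released on the counter at (372,272), the arm is clear, and everything else is where it was.

```bash
python3 -c "
from cell import arm
print(arm.hand_in())"
```

```text
the job is handed in; nothing more can be done
None
```

The job is handed in, though no verdict came back: one scoop tipped all five walnuts into the bowl (so none stayed in the tray), nothing spilled, and the scoop is released level on the counter.

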